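# Clear the weighing bench

## Robot

A 6-joint arm with a two-finger parallel gripper is mounted at the origin on the work surface. World frame = base frame: x ahead of the robot, y to its left, z up, the work surface at z = 0. Lengths are in m, angles in rad, forces in N, time in s.
With the tool pointing down it reaches from about 0.2 to 0.875 m from the base axis. Payload 3.4 kg.
Tool frame: the origin (TCP) lies between the finger pads; the fingertips stand 25 mm ahead of it and the grasp point (between the pads) lies 6 mm ahead of it (r.nose_length is the z of the fingertips in the tool frame, in m); z points along the fingers, y is the line along which they close (so a half turn about z gives the same grasp; the last joint's range is limited). The gripper opens to 94 mm and grips with 3 to 60 N. Pads are 16 mm wide; open, the fingers measure 119 mm over their backs; the gripper's body (75 mm by 177 mm) begins 78 mm behind the grasp point.
Start: joints at [-1.388, 0.276, 1.505, -0, 1.361, -0.121], TCP at [0.172, -0.549, 0.23] pointing down, gripper open.
Joint ranges: [-2.89, 2.89], [-0.75, 2.08], [0.22, 2.7], [-1.18, 4.32], [0.11, 2.71], [-2.7, 2.7]. Speed limits (rad/s): [2.57, 2.57, 3.14, 3.14, 3.14, 3.14].

## Interface

Orientations are given as a unit quaternion [w, x, y, z].
In Python, from plant import r, gripper_to, inverse_kinematics, vision, models, telemetry gives the robot as it stands. Calls block until the motion is done:
- r.move_to(position, orientation): joint-space move of the TCP to a pose.
- r.move_l(position, rot=None, vel=0.15, guard=None): straight line of the TCP; rot=None keeps the orientation; vel is the mean speed in m/s. With guard (N) it stops when the force on the tool has changed by that much, and returns True; else False.
- r.movej(angles): joint-space move.
- gripper_to(opening, f_grip=None): finger opening in m; f_grip is the grip in N (None keeps the last); returns when the fingers have stopped.
- r.hold(seconds).
- inverse_kinematics(position, orientation): joint angles nearest the present ones, or None.
- vision.snapshot(name): name is "side" or "top" or "wrist"; returns the picture (420x560x3 uint8, red, green, blue); there is no depth.
- vision.get_calibration(name): a dict with "fx", "fy", "cx", "cy" (pixels), "position" and "orientation" of the camera in the world. Camera axes: x right, y down, z forward; pixel columns grow to the right and rows downward; lengths in m; the calibration is good to about 2 mm. The wrist camera is an equidistant fisheye: a pixel r from the principal point sees the ray r / f radians off the axis. A picture is of the moment at which its call begins: read the wrist's pose just before it. get_calibration takes no time and is no camera call; for the wrist camera it gives the pose at the moment of the call.
A pose or a line that the arm cannot do raises r.PlanningError and nothing moves.
- r.sign_off(): hands the job in; it is judged then, once.
Trained networks look in the newest picture that a camera, given by its name, has taken for a name from the list of things; names that differ only in an ending like _2 or _b are one class to them, and where a whole thing is asked for, a point or a joint stands for the part that bears it (a point fixed in the world has none). Each returns a list of dicts, best first, with "score" (0 to 1); they miss things now and then, are a little off and sometimes report something else, mostly with a low value. They report only what shows in the picture. A call takes as long as a camera call.
- models.boxes_of(thing, camera): "at" ([x, y, z] in m, in world coordinates, good to about 4 mm: the middle of the surface that is visible of it).
- models.regions_of(thing, camera): "pixels" (420x560 bool, what is visible of it).
- models.mark_of(thing, camera): "at" ([x, y, z] in m, in world coordinates, good to about 4 mm: a listed point, or the origin of a listed thing).
Readings, each from a call of its own:
- telemetry.current_t(): time.
- telemetry.current_joints(): joint angles.
- telemetry.current_dq(): joint speeds.
- telemetry.current_joint_efforts(): joint torques, N m.
- telemetry.current_ee_pos(): TCP position.
- telemetry.current_tool_rot(): TCP orientation.
- telemetry.current_wrist_force(): force on the tool from outside, world axes, zero at the start.
- telemetry.current_torque(): the same for the moment, N m.
- telemetry.current_opening(): finger opening in m.
- telemetry.current_finger_force(): force on a finger pad.
Only numpy, scipy, OpenCV 4.12 (cv2) and the standard library are available. Lean on these libraries where they do the work, as an engineer would, in place of code of your own. Each camera call takes 0.05 s, during which the arm holds its last target. There are 200 camera calls.

## Task

Weighing is finished, so put the five loose things away upright where they belong: the two steel weights in the wooden case, the larger one in the large bay and the smaller one in the small bay; the amber jar and the white bottle in the grey tray, one in each bay, either way round; and the porcelain crucible in the round steel dish. Set each down gently on the floor of its place, do not drop it, and leave the power adapter and the mortar where they are.

Things in the scene. Friction and masses are not known exactly. Their poses are not given: they have to be found in the camera images.
- large_weight: the larger steel calibration weight: upright cylinder 40 mm across and 44 mm high, with a knob 22 mm across on a short neck on top, 58 mm high in all; 0.46 kg. Origin: centre of its underside, z up.
- small_weight: the smaller steel calibration weight: upright cylinder 24 mm across and 34 mm high, with a knob 14 mm across on a short neck on top, 44 mm high in all; 0.13 kg. Origin: centre of its underside, z up.
- jar: amber glass reagent jar: straight body 46 mm across and 50 mm high, wide black screw cap 43 mm across on top, 66 mm high in all; closed, about 0.14 kg. Origin: centre of its underside, z up.
- bottle: white plastic reagent bottle: straight body 40 mm across up to 48 mm high, shoulder, narrow blue cap 24 mm across, 72 mm high in all; closed, about 0.08 kg. Origin: centre of its underside, z up.
- crucible: small white porcelain crucible: an open cup 40 mm across outside, 38 mm high, wall 3 mm, empty, 0.05 kg. Origin: centre of its underside, z up.
- weight_case: low open wooden weight case, fixed, 72 mm along its x and 120 mm along its y, walls 6 mm thick and 16 mm high, floor 5 mm thick. A divider across makes two unequal bays: the large bay is 62 mm along y by 60 mm along x inside, its centre at y = -23 mm; the small bay is 40 mm along y by 60 mm along x, its centre at y = +34 mm (in the case's frame, both at x = 0). Origin: centre of its underside, z up.
- reagent_tray: low open grey plastic reagent tray, fixed, 74 mm along its x and 142 mm along its y, walls 6 mm thick and 18 mm high, floor 5 mm thick. A divider in the middle makes two equal bays, each 62 mm by 62 mm inside, their centres at y = -34 mm and y = +34 mm (tray's frame, x = 0). Origin: centre of its underside, z up.
- dish: shallow round steel dish, fixed, 78 mm across the rim, 16 mm high, wall 4 mm, floor 5 mm thick, 66 mm across inside at the floor. Origin: centre of its underside, z up.
- adapter: black power adapter lying on the bench, 75 x 45 x 32 mm, a bystander: leave it alone. Origin: centre of its underside.
- mortar: white porcelain mortar, an open bowl 84 mm across and 45 mm high, a bystander: leave it alone. Origin: centre of its underside.

How it is judged:
At the end, for the whole second after the job is handed in: Weights in their bays (large within 13 mm of its centre, small 10 mm across, 20 along x); jar and bottle in the tray, one per bay (14 mm); crucible in the dish (18 mm). Each on the floor of its place (4 mm), upright (0.12 rad), at rest (x of large_weight in the frame of weight_case between -0.013 and 0.013 m and y of large_weight in the frame of weight_case between -0.036 and -0.01 m and z of each of large_weight, small_weight in the frame of weight_case below 0.009 m and x of small_weight in the frame of weight_case between -0.02 and 0.02 m and y of small_weight in the frame of weight_case between 0.024 and 0.044 m and (((x of jar in the frame of reagent_tray between -0.014 and 0.014 m and y of jar in the frame of reagent_tray between 0.02 and 0.048 m and z of jar in the frame of reagent_tray below 0.009 m) and (x of bottle in the frame of reagent_tray between -0.014 and 0.014 m and y of bottle in the frame of reagent_tray between -0.048 and -0.02 m and z of bottle in the frame of reagent_tray below 0.009 m)) or ((x of jar in the frame of reagent_tray between -0.014 and 0.014 m and y of jar in the frame of reagent_tray between -0.048 and -0.02 m and z of jar in the frame of reagent_tray below 0.009 m) and (x of bottle in the frame of reagent_tray between -0.014 and 0.014 m and y of bottle in the frame of reagent_tray between 0.02 and 0.048 m and z of bottle in the frame of reagent_tray below 0.009 m))) and horizontal distance between crucible and dish below 0.018 m and z of crucible in the frame of dish below 0.009 m and angle between each of large_weight, small_weight, jar, bottle, crucible's own z axis and vertical below 0.12 rad and linear speed of each of large_weight, small_weight, jar, bottle, crucible below 0.02 m/s and angular speed of each of large_weight, small_weight, jar, bottle, crucible below 0.2 rad/s); the robot touches nothing.
It fails at once if the power adapter is disturbed (moved more than 20 mm) (distance of adapter from where it was at the start of the episode above 0.02 m).
It fails at once if the mortar is disturbed (moved more than 20 mm) (distance of mortar from where it was at the start of the episode above 0.02 m).
It fails at once if a thing is dropped: it falls free, touching nothing, faster than 0.4 m/s, with its underside still over 20 mm above the bench (a drop of some 25 mm or more) ((height (world z) of large_weight above 0.02 m and linear speed of large_weight above 0.4 m/s and contact force between large_weight and anything else below 0.01 N) or (height (world z) of small_weight above 0.02 m and linear speed of small_weight above 0.4 m/s and contact force between small_weight and anything else below 0.01 N) or (height (world z) of jar above 0.02 m and linear speed of jar above 0.4 m/s and contact force between jar and anything else below 0.01 N) or (height (world z) of bottle above 0.02 m and linear speed of bottle above 0.4 m/s and contact force between bottle and anything else below 0.01 N) or (height (world z) of crucible above 0.02 m and linear speed of crucible above 0.4 m/s and contact force between crucible and anything else below 0.01 N)).
It also fails if it takes over 120 s, if anything falls off the work surface, if the arm or the gripper's body presses on something with over 40 N, if the wrist force passes 120 N, or if a joint passes its speed limit or range.

## Working session

There is one attempt and no reset: what is moved stays moved. The work goes in short steps, each a Python script; the robot and the scene stay as the last script left them, time stands still between calls to the robot, and variables do not carry over. Pictures are saved under pics/ and viewed, at most 14 in all, crops included, and the job is handed in when it is done.

```bash
mkdir -p pics
cat > a.py <<'E'
from plant import r, gripper_to, inverse_kinematics, vision, models, telemetry
import cv2, numpy as np
for c in ("top","side"):
    im=vision.snapshot(c); cv2.imwrite(f"pics/{c}0.png",im[:,:,::-1])
    k=vision.get_calibration(c); print(c,{a:np.round(b,3) for a,b in k.items()})
    for n in "large_weight small_weight jar bottle crucible weight_case reagent_tray dish adapter mortar".split():
        print(n,[(np.round(d["at"],3).tolist(),round(d["score"],2)) for d in models.mark_of(n,c)][:3])
print(telemetry.current_t(),telemetry.current_tool_rot())
E
python3 a.py
```

```text
top {'fx': np.float64(450.769), 'fy': np.float64(450.769), 'cx': np.float64(278.212), 'cy': np.float64(206.019), 'position': array([ 0.284, -0.014,  1.232]), 'orientation': array([ 0.073, -0.697,  0.71 , -0.066])}
large_weight [([0.422, 0.262, 0.002], 0.49)]
small_weight [([0.456, 0.012, -0.001], 0.49)]
jar [([0.451, -0.136, 0.001], 0.85)]
bottle [([0.406, -0.27, 0.001], 0.48), ([0.601, -0.002, -0.005], 0.17)]
crucible [([0.457, 0.134, 0.001], 0.73)]
weight_case [([0.605, -0.249, 0.0], 0.94), ([0.601, -0.003, -0.003], 0.25), ([0.459, 0.13, 0.0], 0.16)]
reagent_tray [([0.598, -0.002, -0.0], 0.79)]
dish [([0.605, 0.219, 0.002], 0.71)]
adapter [([0.503, -0.411, -0.002], 0.89), ([0.603, -0.002, -0.003], 0.4)]
mortar [([0.504, 0.398, -0.001], 0.73)]
side {'fx': np.float64(460.484), 'fy': np.float64(460.484), 'cx': np.float64(279.851), 'cy': np.float64(207.633), 'position': array([0.158, 0.909, 0.785]), 'orientation': array([ 0.081, -0.152,  0.881, -0.442])}
large_weight []
small_weight [([0.455, 0.011, 0.003], 0.49)]
jar []
bottle [([0.411, -0.27, 0.002], 0.86)]
crucible [([0.455, 0.128, 0.002], 0.89)]
weight_case [([0.606, -0.254, 0.005], 0.6)]
reagent_tray [([0.602, -0.0, -0.0], 0.76)]
dish [([0.606, 0.219, -0.0], 0.98)]
adapter [([0.509, -0.415, -0.004], 0.64)]
mortar [([0.505, 0.402, -0.002], 0.81)]
1.1 [7.26966630e-05 9.88485613e-01 1.51314861e-01 7.02451086e-06]
```

View pics/top0.png

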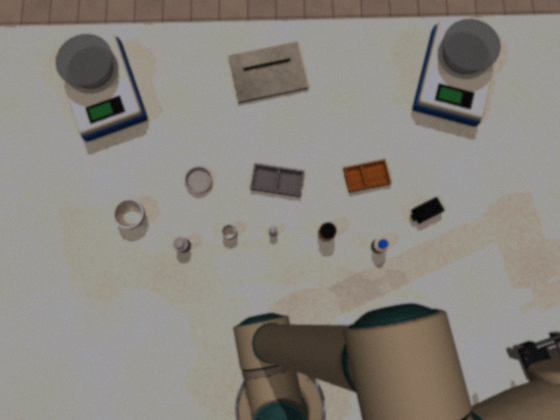

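View pics/side0.png

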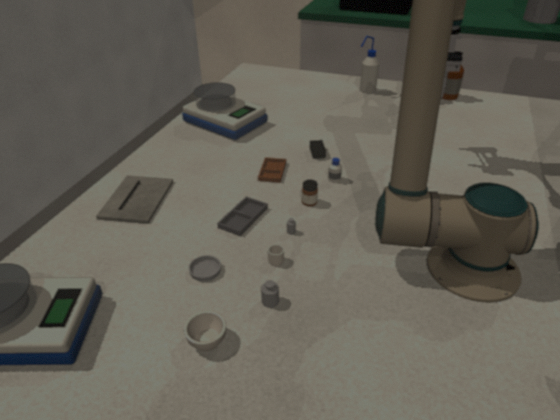

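The top picture shows the mortar (130,214), large weight (182,244), crucible (230,231), small weight (273,231), jar (327,231), bottle (381,245), dish (199,180), tray (278,180), case (367,176, with its small bay on the left) and adapter (427,210). The side view agrees. Next I take the wrist camera over the containers to get their yaw.

```bash
cat > h.py <<'E'
from plant import r, gripper_to, inverse_kinematics, vision, models, telemetry
import cv2, numpy as np
from scipy.spatial.transform import Rotation as R
def quat(yaw):  # tool down, closing axis (tool y) along world direction yaw+90deg
    q=(R.from_euler('z',yaw)*R.from_euler('x',np.pi)).as_quat(); return [q[3],*q[:3]]
def near(yaw,pos):  # yaw or yaw+pi, whichever keeps joint 6 smaller
    c=[]
    for y in (yaw,yaw+np.pi):
        j=inverse_kinematics(pos,quat(y))
        if j is not None: c.append((abs(j[5]),y))
    return min(c)[1]
def rays(pix,k,fish):
    u=(np.asarray(pix,float)-[k['cx'],k['cy']])/[k['fx'],k['fy']]
    if fish:
        t=np.linalg.norm(u,axis=1)+1e-9
        d=np.c_[u*(np.sin(t)/t)[:,None],np.cos(t)]
    else: d=np.c_[u,np.ones(len(u))]
    q=k['orientation']; return R.from_quat([q[1],q[2],q[3],q[0]]).apply(d)
def to_plane(pix,k,z,fish):
    d=rays(pix,k,fish); p=np.asarray(k['position'])
    return (p+d*((z-p[2])/d[:,2])[:,None])[:,:2]
def rect(thing,cam,k,z):
    m=models.regions_of(thing,cam)
    if not m: return None
    c=max(cv2.findContours(m[0]['pixels'].astype(np.uint8),0,1)[0],key=cv2.contourArea)[:,0]
    P=to_plane(c,k,z,cam=='wrist')
    (c0,s,a)=cv2.minAreaRect((P*1000).astype(np.float32))
    a=a if s[0]<s[1] else a+90   # direction of short side (x of container)
    a=(a+90)%180-90
    return np.round(np.array(c0)/1000,4),np.round(s,1),round(float(a),1)
def look(thing,cam='wrist'):
    m=models.mark_of(thing,cam)
    return (np.round(m[0]['at'],4),round(m[0]['score'],2)) if m else None
E
cat > b.py <<'E'
from h import *
for n,xy,h in (("weight_case",(.605,-.25),.016),("reagent_tray",(.60,-.001),.018),("dish",(.605,.219),.016)):
    p=[xy[0]-.03,xy[1],.27]
    r.move_to(p,quat(near(np.pi/2,p)))
    k=vision.get_calibration("wrist"); im=vision.snapshot("wrist")
    cv2.imwrite(f"pics/w_{n}.png",im[:,:,::-1])
    print(n,look(n),rect(n,"wrist",k,h),np.round(k['position'],3),k['fx'],round(telemetry.current_t(),1))
E
python3 b.py; python3 -c "
import cv2,numpy as np
cv2.imwrite('pics/w2.png',cv2.resize(np.hstack([cv2.imread('pics/w_weight_case.png'),cv2.imread('pics/w_reagent_tray.png')]),(800,300)))"
```

```text
weight_case (array([ 6.056e-01, -2.564e-01,  3.000e-04]), 0.62) (array([ 0.6083, -0.253 ]), array([ 74.6, 121.3]), 10.3) [ 0.575 -0.187  0.425] 325.19226210127806 3.1
reagent_tray (array([ 0.6018, -0.0028, -0.0009]), 0.8) (array([ 0.6004, -0.002 ]), array([142.3,  74.4]), -10.0) [0.571 0.062 0.425] 325.19226210127806 4.2
dish (array([6.057e-01, 2.163e-01, 5.000e-04]), 0.68) (array([0.6051, 0.218 ]), array([77.3, 76.9]), -43.9) [0.576 0.282 0.425] 325.19226210127806 5.2
```

View pics/w2.png

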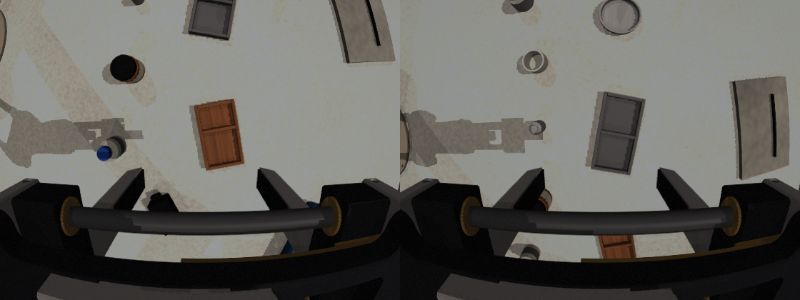

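Both containers are clear in the wrist views: the case (218,132) has its small bay toward +y and yaw +10°, and the tray (617,132) has yaw −10°. Marks and outlines agree to 3 mm, so I start with the jar.

```bash
cat > job.py <<'E'
from h import *
import sys
def bay(c,deg,y): a=np.radians(deg); return np.array(c)+[-np.sin(a)*y,np.cos(a)*y]
CASE,TRAY=((.6072,-.2535),10.2),((.6008,-.0022),-10.)
# thing: start xy, goal xy, yaw deg, tip height above underside, width, grip N
T={"jar":((.451,-.136),bay(*TRAY,.034),-10,.020,.046,25),
 "bottle":((.4085,-.27),bay(*TRAY,-.034),-10,.020,.040,20),
 "small_weight":((.4555,.0115),bay(*CASE,.034),10.2,.016,.024,25),
 "large_weight":((.422,.262),bay(*CASE,-.023),10.2,.018,.040,45),
 "crucible":((.456,.131),np.array([.605,.218]),0,.016,.040,12)}
UP=.19
def run(n):
    s,g,deg,tip,w,f=T[n]; s=np.array(s); yaw=np.pi/2+np.radians(deg); z=tip+.025
    gripper_to(min(.094,w+.04))
    yaw=near(yaw,[*s,UP]); q=quat(yaw)
    r.move_to([*s,UP],q); vision.snapshot("wrist"); m=look(n)
    if m and np.linalg.norm(m[0][:2]-s)<.02: s=(s+m[0][:2])/2 if n not in("large_weight",) else .6*m[0][:2]+.4*s
    r.move_l([*s,UP],vel=.1) if False else None
    r.move_l([*s,z+.06],vel=.2); r.move_l([*s,z],vel=.1)
    gripper_to(max(w-.01,0),f_grip=f)
    print(n,"look",m,"used",s.round(4),"open",round(telemetry.current_opening(),4),"F",telemetry.current_finger_force())
    if telemetry.current_opening()<w-.006: print("NO GRASP"); return
    r.move_l([*s,z+.01],vel=.05); r.move_l([*s,UP],vel=.2)
    q=quat(near(np.pi/2+np.radians(deg),[*g,UP]))
    r.move_to([*g,UP],q)
    print(" lifted open",round(telemetry.current_opening(),4))
    r.move_l([*g,z+.005+.012],vel=.15)
    hit=r.move_l([*g,z+.005-.003],vel=.02,guard=4)
    p=telemetry.current_ee_pos(); print(" hit",hit,"z-nominal mm",round((p[2]-z-.005)*1e3,1))
    gripper_to(w+.03); r.move_l([p[0],p[1],UP],vel=.2)
    vision.snapshot("wrist"); m=look(n)
    if m:
        a=np.radians(deg); d=R.from_euler('z',-a).apply([*(m[0][:2]-g),0]); print(" placed err mm",(d[:2]*1e3).round(1),"z",m[0][2],m[1])
    print(" t",round(telemetry.current_t(),1))
for n in sys.argv[1:]: run(n)
E
python3 job.py jar
```

```text
jar look (array([ 0.4521, -0.1321,  0.0024]), 0.56) used [ 0.4516 -0.134 ] open 0.0452 F 25.000585913658142
 lifted open 0.0458
 hit True z-nominal mm -0.1
 placed err mm [2.6 2.8] z 0.0068 0.93
 t 14.5
```

```bash
sed -i '/if False else None/d' job.py; python3 job.py bottle small_weight
```

```text
bottle look (array([ 0.4136, -0.2757,  0.0027]), 0.79) used [ 0.411  -0.2729] open 0.0396 F 20.000189216807485
 lifted open 0.0394
 hit True z-nominal mm -0.0
 placed err mm [ 1.4 -1.5] z 0.0086 0.8
 t 23.8
small_weight look (array([4.554e-01, 1.300e-02, 2.000e-04]), 0.63) used [0.4554 0.0122] open 0.0235 F 24.995147231966257
 lifted open 0.0233
 hit True z-nominal mm 0.1
 placed err mm [0.5 0. ] z 0.0028 0.77
 t 32.5
```

```bash
python3 job.py large_weight crucible
python3 - <<'E'
from h import *
p=[.45,.05,.3]; r.move_to(p,quat(near(np.pi/2,p)))
for c in("top","wrist"):
    im=vision.snapshot(c); cv2.imwrite(f"pics/end_{c}.png",im[:,:,::-1])
    for n in "large_weight small_weight jar bottle crucible adapter mortar".split(): print(c,n,look(n,c))
a=cv2.imread("pics/end_top.png")[140:260,100:460]
cv2.imwrite("pics/end_t.png",cv2.resize(a,None,fx=2.2,fy=2.2,interpolation=2))
E
```

```text
large_weight look (array([0.4222, 0.2533, 0.0059]), 0.55) used [0.4221 0.2568] open 0.0385 F 44.99876148998737
 lifted open 0.0389
 hit True z-nominal mm 0.1
 placed err mm [-1.2 -2.2] z 0.0077 0.67
 t 43.5
crucible look (array([ 0.4532,  0.1335, -0.0006]), 0.75) used [0.4546 0.1322] open 0.0391 F 12.000081441365182
 lifted open 0.0392
 hit True z-nominal mm -0.1
 placed err mm [-0.6 -0.5] z 0.0053 0.66
 t 52.9
top large_weight (array([ 0.6111, -0.2746,  0.0043]), 0.78)
top small_weight (array([ 0.6004, -0.2196,  0.0027]), 0.5)
top jar (array([ 0.5071,  0.3979, -0.0024]), 0.42)
top bottle (array([ 0.5874, -0.0356,  0.0055]), 0.49)
top crucible None
top adapter (array([ 0.5033, -0.4112, -0.001 ]), 0.62)
top mortar (array([0.5075, 0.397 , 0.0028]), 0.77)
wrist large_weight None
wrist small_weight (array([ 0.5959, -0.2213,  0.0056]), 0.82)
wrist jar (array([0.6108, 0.0323, 0.0095]), 0.74)
wrist bottle (array([ 0.5965, -0.0378,  0.0068]), 0.7)
wrist crucible (array([0.6033, 0.2169, 0.0066]), 0.55)
wrist adapter (array([0.6094, 0.0345, 0.0077]), 0.59)
wrist mortar None
```

View pics/end_t.png

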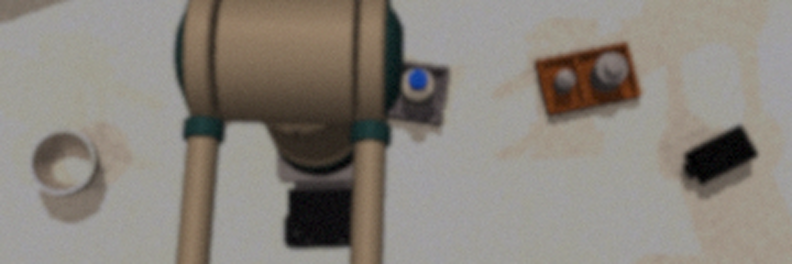

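The crop shows both weights upright in the case (565,80 and 608,68) and the bottle in the tray (418,83). The adapter (720,155) and mortar (65,162) have not moved. The arm hides the jar and crucible here, but the wrist camera puts both within about 5 mm of their goals.

```bash
python3 -c "
from plant import r
print(r.sign_off())"
```

```text
the job is handed in; nothing more can be done
None
```

I put all five things away upright in their places and handed the job in after about 55 s of robot time; the last camera readings had each within about 5 mm of its target, and no verdict came back.

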